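Index the tube carousel, set and clamp the reader, and start it

TASK

First turn the white tube carousel until its orange flag points straight at the red arrowhead on the base plate, then push the grey-footed reader along its slots until its yellow pointer lines up with the white line on the red clip. Then swing the clamp lever with the red knob clockwise (seen from above) fully home against its stop, and only then press the green button on the grey start box all the way down. At the end the flag still points at the arrowhead and the pointer is still on the line; leave everything else on the bench where it is.

Things in the scene. Friction and masses are not known exactly. Their poses are not given: they have to be found in the camera images.
- base: Fixed dark grey base plate, 190 (its x) x 380 (its y) x 12 mm thick, lying on the bench; origin at the centre of its underside. The carousel stands at its +y end, the reader slides at its -y end. It is turned by up to 0.3 rad about z from one run to the next.
- hub (a point): Centre of the carousel's steel hub, on its vertical axis, 40 mm above the bench. The carousel turns either way round, with friction of about 0.08 Nm (1.6 N at a pin), and stays where it is left.
- flag (a point): Outer tip of the orange flag, a 12 mm wide tab that sticks out of the carousel's rim, 82 mm from the axis and 31 mm above the bench; an orange stripe runs from it to the orange cap. The direction from the hub to this point is where the carousel faces.
- mark (a point): Apex of the red arrowhead (20 mm wide, flat on the base plate), 86 mm from the carousel's axis on the side of the reader; axes as the base plate's. The flag faces it when the flag tip is 4 mm from this point.
- pointer (a point): Tip of the yellow pointer on the +x side of the reader's grey foot, 22 mm above the bench, 3 mm wide. It is 64 mm towards +x and 20 mm towards +y of the reader's middle (base plate axes).
- reader_back (a point): Middle of the back (-y) face of the reader's white housing, the face to push on, 37 mm above the bench. The grey foot reaches 10 mm further back than this face.
- clip: Fixed red clip, 24 (x) x 14 (y) x 8 mm, on the base plate beside the reader's path; origin at the middle of its underside; a white line 2 mm wide runs across its top along x, through its middle. It is at a different place along the slots from one run to the next.
- line (a point): The end nearest the reader of the white line on the red clip; axes as the base plate's. The pointer is on the line when both have the same y in the base plate's axes.
- clamp (a joint): Angle (rad) of the clamp lever on top of the reader: 0 sticks out to the base plate's +x, grows clockwise seen from above, 1.57 is its stop, where it points to -y (tight). Begins at 0 to 0.35. Friction 0.06 Nm (1 N at the knob). Tightening does not lock the reader: a push of over 7 N along the slots still shifts it.
- clamp_pivot (a point): Axis of the clamp lever, on top of the reader's housing, 65 mm above the bench. The lever is a flat dark bar 12 mm wide, 55 to 63 mm above the bench.
- clamp_knob (a point): Top of the upright red knob (16 mm in diameter, from 55 to 83 mm above the bench) at the end of the clamp lever, 58 mm from the lever's axis; push it sideways.
- start_box: Fixed grey box, 100 (x) x 90 (y) x 45 mm, with the green button on top; origin at the centre of its underside. Stands to the left or the right of the base plate.
- start_top (a point): Centre of the top of the green button (32 mm in diameter); push straight down.
- start (a joint): Travel of the green button in m, 0 up, 0.006 fully down (5 N); it springs back.
- carousel: White disc, 140 mm across, top 36 mm above the bench; origin on its axis, 20 mm above the bench; its -y axis points to the flag. Four upright black pins (12 mm thick, tops 74 mm above the bench) stand 50 mm from the axis, at 45 and 135 degrees either side of the flag: push these. Between them, also at 50 mm, four fixed tube caps (14 mm wide, tops 47 mm above the bench).
- reader: The reader; origin under the middle of its foot, 12 mm above the bench; axes as the base plate's. Slides 85 mm along the base plate's y towards the carousel (+y) from near its -y end; needs about 7 N, stays where left. Grey foot 100 (x) x 50 (y) mm, top 22 mm above the bench; white housing 44 (x) x 30 (y) mm, top 52 mm above the bench.
- tips_orange: Bystander: orange pipette-tip box with clear lid, 120 x 85 x 67 mm, on the other side of the base plate from the start box. Origins of all the bystanders are under their centres.
- well_plate: Bystander: pale well plate, 85 x 127 x 14 mm, beyond the base plate.
- vial_a: Bystander: amber vial with blue cap, 21 mm wide, 38 mm high, standing on the base plate's corner at +x, -y.
- vial_b: Bystander: amber vial with white cap, 21 mm wide, 38 mm high, standing on the base plate's -x edge near its middle.
- wash_bottle: Bystander: bottle with red cap, 60 mm wide, 130 mm high, beyond the base plate.
- marker: Bystander: blue marker pen with black cap, 120 mm long, lying beyond the base plate.

How it is judged:
On the way, in this order (a step that is already met when the one before it is completed fails the run):
1. the carousel's orange flag faces the red arrowhead, at rest (x of flag in the frame of mark between -0.007 and 0.007 m and horizontal distance between flag and mark below 0.025 m and linear speed of carousel below 0.01 m/s and angular speed of carousel below 0.05 rad/s), for 0.2 s.
2. the reader's pointer is on the clip's line, the carousel still facing the mark (y of pointer in the frame of line between -0.004 and 0.004 m and x of flag in the frame of mark between -0.007 and 0.007 m and horizontal distance between flag and mark below 0.025 m and linear speed of reader below 0.005 m/s), for 0.2 s.
3. the clamp lever is fully home with the reader on the line (value of joint clamp above 1.42 rad and y of pointer in the frame of line between -0.004 and 0.004 m), for 0.2 s.
4. the green button is pressed down (value of joint start above 0.0045 m), for 0.02 s.
At the end, for the whole second after the job is handed in: The flag tip is within 7 mm sideways of the arrowhead's apex line (about 5 degrees) and at rest, the pointer is within 4 mm of the clip's line along the slots and at rest, the clamp lever is past 1.42 rad of its 1.57, and the green button has been pressed last and is up again (all of step 1 and all of step 3 and value of joint start below 0.002 m and linear speed of reader below 0.01 m/s); the robot touches nothing.
It fails at once if the green button is pressed before the clamp is tight (value of joint start above 0.0045 m and value of joint clamp below 1.42 rad).
It fails at once if the orange tip box is pushed away (more than 30 mm) or tipped over (distance of tips_orange from where it was at the start of the episode above 0.03 m or angle between tips_orange's own z axis and vertical above 0.7 rad).
It fails at once if a vial on the base plate is pushed away (more than 30 mm) or tipped over (distance of any of vial_a, vial_b from where it was at the start of the episode above 0.03 m or angle between any of vial_a, vial_b's own z axis and vertical above 0.7 rad).
It fails at once if the well plate, bottle or marker is pushed away (more than 30 mm) or tipped over (distance of any of well_plate, wash_bottle, marker from where it was at the start of the episode above 0.03 m or angle between any of well_plate, wash_bottle, marker's own z axis and vertical above 0.7 rad).
It also fails if it takes over 72 s, if anything falls off the work surface, if the arm or the gripper's body presses on something with over 40 N, if the wrist force passes 120 N, or if a joint passes its speed limit or range.

ROBOT

A 6-joint arm with a two-finger parallel gripper is mounted at the origin on the work surface. World frame = base frame: x ahead of the robot, y to its left, z up, the work surface at z = 0. Lengths are in m, angles in rad, forces in N, time in s.
With the tool pointing down it reaches from about 0.25 to 0.725 m from the base axis. Payload 9.7 kg.
Tool frame: the origin (TCP) lies at the very end of the fingers, on their centre line; the grasp point (between the pads) lies 19 mm behind it; z points along the fingers, y is the line along which they close (so a half turn about z gives the same grasp; the last joint's range is limited). The gripper opens to 85 mm and grips with 20 to 120 N. Pads are 22 mm wide; open, the fingers measure 114 mm over their backs; the gripper's body (76 mm by 85 mm) begins 54 mm behind the grasp point. The pads swing forward as they close: fully open they stand 13 mm farther back than shut.
Start: joints at [1.281, 0.087, 0.176, 1.66, 0, 1.571], TCP at [0.157, 0.527, 0.231] pointing down, gripper open.
Joint ranges: [-3.13, 3.13], [-0.85, 1.81], [-1.15, 1.24], [-2.2, 2.28], [-1.44, 1.52], [-3.14, 3.14]. Speed limits (rad/s): [2.22, 2.22, 2.57, 3.14, 3.14, 3.14].

INTERFACE

Orientations are given as a unit quaternion [x, y, z, w].
In Python, from station import ctrl gives the robot as it stands.
- The arm moves only by the shell command python3 shift.py 'ROWS' [FORCE]. ROWS is a JSON list of rows, 1 to 10 of them, each written [[dx, dy, dz], [rx, ry, rz], opening]: dx, dy, dz in normalised numbers (1 is 0.5 m), then a rotation vector rx, ry, rz in normalised numbers (1 is pi rad), then the finger opening in m; each row shifts and turns the commanded pose from where the row before left it, along the tool's axes as they then stand; what a row does not reach is not made up. A row lasts 1/10 s, in which the tool goes at most 0.05 m and 0.15 rad, less where a joint would pass 70% of its speed; a pose out of reach is approached as far as the arm can. The fingers move at their own pace and stop on an object; FORCE is the grip in N (left out, the last holds). Time passes only in rows, so rows that do not move let the fingers close. It prints the time, the measured TCP pose, the force, the opening and the grip force at its end. Input that does not fit is refused with a message, and nothing moves.
- ctrl.sense(): the state, without advancing time (a new reading comes with each control period).
- ctrl.camera(name): name is "scene" or "top"; returns a dict with "img" (480x640x3 uint8, red, green, blue), "fx", "fy", "cx", "cy" (pixels), "k1" (the pictures are not rectified: a ray, as slopes to the right and down, at radius r is drawn at 1 + k1 r^2 times it, then the intrinsics apply), "R" (3x3) and "t" (3): a world point X has camera coordinates R X + t. Camera axes: x right, y down, z forward; pixel columns grow to the right and rows downward; lengths in m; the calibration is good to about 2 mm. A picture is of the moment at which its call begins. There is no depth.
- ctrl.job_done(): hands the job in; it is judged then, once.
The state is a dict: "time_s": time; "joint_pos": joint angles; "dq": joint speeds; "tau": joint torques, N m; "tcp_pos": TCP position; "ee_rot": TCP orientation; "ft_force": force on the tool from outside, world axes, zero at the start; "wrist_torque": the same for the moment, N m; "grip_width": finger opening in m; "gripper_force": force on a finger pad.
Only numpy, scipy, OpenCV 4.12 (cv2) and the standard library are available. Lean on these libraries where they do the work, as an engineer would, in place of code of your own. Each camera call takes 0.05 s, during which the arm holds its last target. There are 200 camera calls.

## Working session

There is one attempt and no reset: what is moved stays moved. The work goes in short steps, Python scripts to look and compute and a shell command to move; the robot and the scene stay as the last step left them, time stands still between calls to the robot, and variables do not carry over. Pictures are saved under pics/ and viewed, at most 10 in all, crops included, and the job is handed in when it is done.

```bash
ls; mkdir -p pics
cat > h.py <<'E'
import numpy as np,cv2
from station import ctrl
def shot(n):
    return ctrl.camera(n)
def K(c): return np.array([[c['fx'],0,c['cx']],[0,c['fy'],c['cy']],[0,0,1.]])
def dist(c): return np.array([c['k1'],0,0,0,0.])
def ray(c,p,z):
    u=cv2.undistortPoints(np.array([[p]],float),K(c),dist(c),None,None,None)[0,0] if False else cv2.undistortPoints(np.array([[p]],float),K(c),dist(c))[0,0]
    R=np.array(c['R']);t=np.array(c['t']);o=-R.T@t;d=R.T@np.array([u[0],u[1],1])
    return o+d*(z-o[2])/d[2]
def proj(c,X):
    R=np.array(c['R']);return cv2.projectPoints(np.array([X],float),cv2.Rodrigues(R)[0],np.array(c['t'],float),K(c),dist(c))[0][0,0]
def save(c,n): cv2.imwrite('pics/'+n,c['img'][:,:,::-1])
E
python3 - <<'E'
from h import *
for n in('top','scene'):
    c=shot(n);save(c,n+'0.png')
    R=np.array(c['R']);print(n,-R.T@np.array(c['t']),R.round(2).tolist(),c['fx'],c['k1'])
s=ctrl.sense();print(s['time_s'],s['tcp_pos'],s['ee_rot'],s['grip_width'])
E
```

```text
pics
shift.py
station.py
top [ 0.45383023 -0.00396603  0.92710017] [[0.06, -1.0, -0.0], [-0.97, -0.06, -0.22], [0.22, 0.02, -0.97]] 451.5203322708743 -0.0021570913254880778
scene [1.1225865  0.63283392 0.67909491] [[-0.77, 0.64, -0.01], [0.39, 0.46, -0.8], [-0.5, -0.62, -0.6]] 503.3977489616187 -0.09973460864258821
0.1 [0.15709475 0.52688094 0.23065309] [ 1.44381780e-01  9.89521882e-01 -5.83514977e-04 -7.66041612e-05] 0.08541879881116396
```

View pics/top0.png

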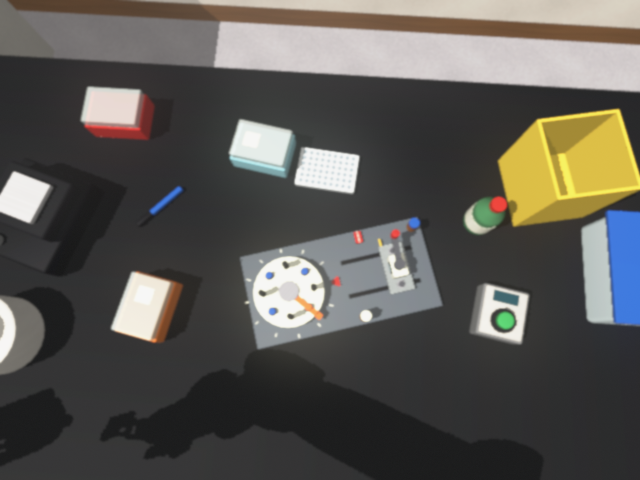

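View pics/scene0.png

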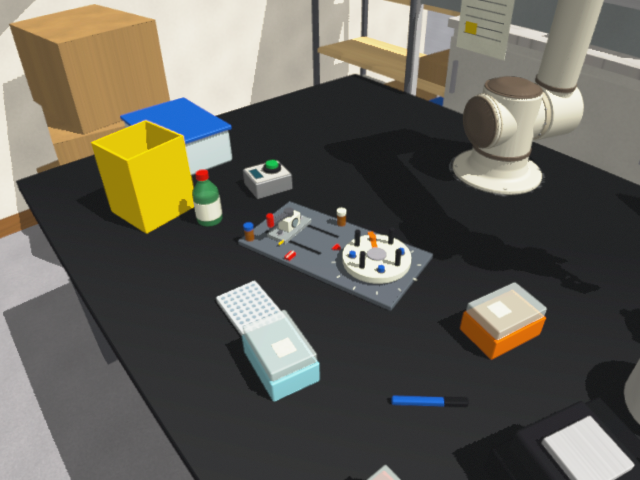

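The top view shows the plate spanning (240–440, 218–348). In it: carousel hub ≈(289,291), flag ≈(321,317), red arrowhead ≈(337,281), reader ≈(397,265), clip ≈(359,237), red knob ≈(395,234), green button ≈(505,320), vials at (414,223) and (366,316). Next I measure these.

Run:
```python
from h import *
c=shot('top');im=c['img'];s=shot('scene')
cv2.imwrite('pics/crop.png',cv2.resize(im[205:360,230:450,::-1],None,fx=3.6,fy=3.6,interpolation=cv2.INTER_CUBIC))
cv2.imwrite('pics/crops.png',cv2.resize(s['img'][190:310,230:440,::-1],None,fx=3.8,fy=3.8,interpolation=cv2.INTER_CUBIC))
for nm,c in(('top',c),('scene',s)):
  hsv=cv2.cvtColor(c['img'],cv2.COLOR_RGB2HSV)
  for n,lo,hi in(('red',(0,140,90),(6,255,255)),('red2',(174,140,90),(180,255,255)),('orange',(7,140,120),(20,255,255)),('yellow',(22,120,90),(34,255,255)),('green',(50,120,60),(75,255,255)),('blue',(100,140,60),(125,255,255))):
    k,l,st,ce=cv2.connectedComponentsWithStats(cv2.inRange(hsv,lo,hi))
    print(nm,n,[(ce[i].round(1).tolist(),st[i].tolist()) for i in range(1,k) if 8<st[i,4]<1500 and 200<ce[i][0]<540 and 150<ce[i][1]<360])
```

```text
top red [([498.2, 203.9], [490, 196, 17, 17, 224]), ([394.8, 233.6], [391, 230, 8, 8, 51]), ([355.5, 237.5], [354, 233, 4, 10, 14]), ([360.4, 236.2], [359, 232, 4, 10, 15]), ([336.4, 281.2], [334, 278, 6, 7, 32])]
top red2 []
top orange [([310.0, 308.2], [297, 298, 26, 21, 124])]
top yellow [([379.8, 242.1], [379, 240, 3, 5, 11])]
top green [([504.9, 320.0], [496, 312, 18, 17, 240])]
top blue [([414.3, 222.3], [409, 217, 12, 11, 86]), ([304.5, 270.7], [303, 269, 4, 4, 14]), ([268.7, 275.1], [267, 273, 4, 5, 13]), ([272.0, 310.7], [270, 309, 5, 5, 15])]
scene red [([201.9, 174.9], [195, 170, 14, 11, 127]), ([269.8, 219.6], [266, 213, 8, 15, 96]), ([336.2, 247.0], [332, 244, 9, 6, 36]), ([290.0, 255.5], [285, 251, 11, 10, 54])]
scene red2 []
scene orange [([342.7, 221.1], [341, 217, 5, 9, 35]), ([250.6, 235.6], [248, 231, 6, 10, 47]), ([372.4, 238.3], [368, 231, 9, 16, 89])]
scene yellow [([280.7, 242.2], [278, 240, 6, 5, 19])]
scene green [([271.5, 163.8], [266, 159, 13, 10, 106]), ([205.5, 191.1], [193, 180, 25, 23, 402]), ([209.9, 222.5], [198, 217, 24, 9, 84])]
scene blue [([247.9, 225.8], [243, 222, 11, 9, 81]), ([401.7, 250.4], [400, 248, 4, 6, 19]), ([351.9, 253.7], [349, 251, 6, 6, 29]), ([380.6, 268.1], [378, 265, 6, 7, 38])]
```

View pics/crop.png

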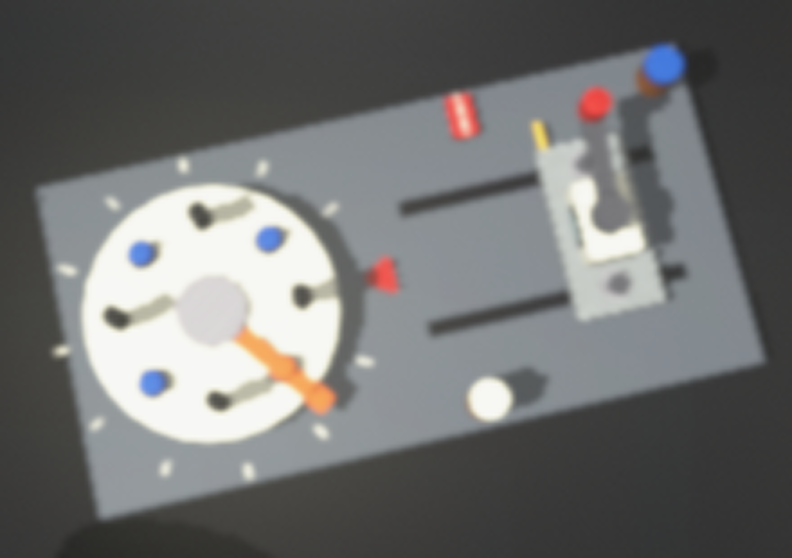

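View pics/crops.png

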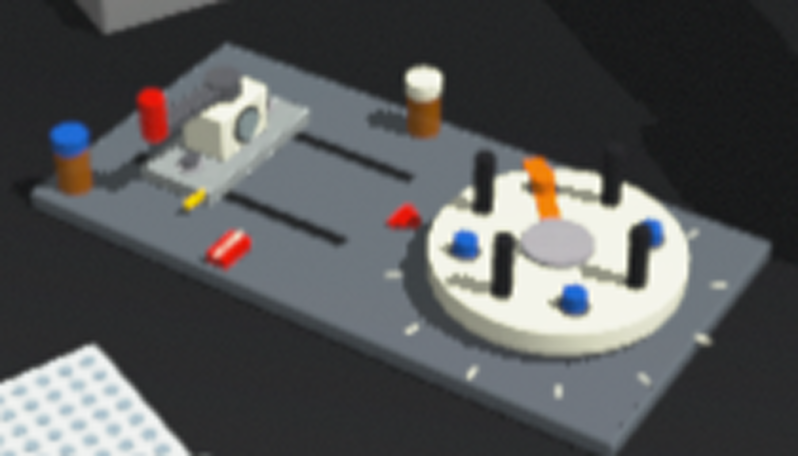

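The crops show the plate corners at crop px (38,188), (676,44), (765,362) and (98,519). The hub is at (213,311) and the flag tip at (328,408). The pins are at about (203,215), (303,295), (117,317) and (220,400). The arrowhead apex points toward the carousel at (367,278). The pointer is at (539,122–150) and the clip line at (462,115).

```bash
cat > geo.py <<'E'
from h import *
def topw(c,p,z): return ray(c,(p[0]/3.6+230-.36,p[1]/3.6+205-.36),z)
def frame(c):
    A,B,C,D=[topw(c,p,.012) for p in((38,188),(676,44),(765,362),(98,519))]
    yv=(A-B+D-C);yv/=np.linalg.norm(yv);xv=(A-D+B-C);xv/=np.linalg.norm(xv)
    th=np.arctan2(yv[1],yv[0])-np.pi/2; th2=np.arctan2(xv[1],xv[0])
    o=(A+B+C+D)/4
    return o,th,th2,[np.linalg.norm(v) for v in(A-B,B-C,D-C,A-D)]
E
python3 - <<'E'
from geo import *
c=shot('top');s=shot('scene')
o,th,th2,L=frame(c);print('base',o,th,th2,np.round(L,4))
t=(2*th+th2)/3;R=np.array([[np.cos(t),-np.sin(t)],[np.sin(t),np.cos(t)]])
def sh(n,P):
    P=np.array(P);print(n,P.round(4),'base',(R.T@(P-o)[:2]).round(4))
sh('hub',topw(c,(213,311),.040)); sh('disc',topw(c,(211,314),.036))
sh('flagtip',topw(c,(328,408),.031));sh('apex',topw(c,(367,278),.012))
for p in((198,212),(298,295),(110,316),(214,402)): sh('pin',topw(c,p,.074))
sh('ptr tip',topw(c,(537,122),.022));sh('clip',ray(c,(358.2,237),.020))
sh('line near',topw(c,(465,136),.020))
sh('knob',ray(c,(394.8,233.6),.083));sh('pivot',topw(c,(611,213),.063))
sh('green',ray(c,(504.9,320),.055));sh('vialA',ray(c,(414.3,222.3),.038));sh('vialB',topw(c,(490,398),.038))
# scene
sh('s green',ray(s,(271.5,163),.055));sh('s hub',ray(s,(230+557/3.8,190+243/3.8),.040));sh('s clip',ray(s,(290,255),.018));sh('s knobtop',ray(s,(230+152/3.8,190+96/3.8),.083))
sh('s ptr',ray(s,(230+186/3.8,190+209/3.8),.022))
sh('s flag',ray(s,(230+539/3.8,190+160/3.8),.031))
E
```

```text
base [ 0.57028869 -0.02094706  0.012     ] 0.2908197712453171 0.28413130907472245 [0.378  0.1883 0.3788 0.188 ]
hub [0.5401 0.0782 0.04  ] base [-0.0007  0.1037]
disc [0.5388 0.0796 0.036 ] base [-0.0016  0.1053]
flagtip [0.4926 0.0124 0.031 ] base [-0.065   0.0541]
apex [ 0.5669 -0.0044  0.012 ] base [0.0015 0.0169]
pin [0.5886 0.0874 0.074 ] base [0.0483 0.0986]
pin [0.548  0.0312 0.074 ] base [-0.0065  0.0564]
pin [0.5307 0.1287 0.074 ] base [0.0047 0.1547]
pin [0.49   0.0707 0.074 ] base [-0.0509  0.1107]
ptr tip [ 0.6609 -0.0956  0.022 ] base [ 0.0656 -0.0973]
clip [ 0.6618 -0.0533  0.02  ] base [ 0.0785 -0.0571]
line near [ 0.6505 -0.0551  0.02  ] base [ 0.0672 -0.0556]
knob [ 0.6585 -0.1197  0.083 ] base [ 0.0565 -0.1198]
pivot [ 0.6039 -0.1331  0.063 ] base [ 0.0003 -0.1171]
green [ 0.5102 -0.3374  0.055 ] base [-0.1477 -0.2862]
vialA [ 0.6956 -0.1647  0.038 ] base [ 0.0792 -0.1734]
vialB [ 0.5032 -0.0746  0.038 ] base [-0.0796 -0.0323]
s green [ 0.4996 -0.3494  0.055 ] base [-0.1612 -0.2948]
s hub [0.5421 0.0829 0.04  ] base [0.0026 0.1075]
s clip [ 0.6624 -0.0509  0.018 ] base [ 0.0798 -0.0549]
s knobtop [ 0.6607 -0.1183  0.083 ] base [ 0.059 -0.119]
s ptr [ 0.663  -0.0895  0.022 ] base [ 0.0694 -0.0921]
s flag [0.4889 0.0141 0.031 ] base [-0.0681  0.0568]
```

```bash
cat > d.py <<'E'
# usage: d.py x y z yaw_of_tool_y_deg (base frame if 'b' given: x,y,yaw in base-plate axes)
import sys
from h import *
from scipy.spatial.transform import Rotation as Ro
T=0.2886;O=np.array([0.57029,-0.02095])
x,y,z,a=map(float,sys.argv[1:5])
P=np.array([x,y])
if 'b' in sys.argv:
    P=O+np.array([[np.cos(T),-np.sin(T)],[np.sin(T),np.cos(T)]])@P; a+=np.degrees(T)
s=ctrl.sense();r=Ro.from_quat(s['ee_rot']);M=r.as_matrix()
print('t',s['time_s'],'tcp',np.round(s['tcp_pos'],4),'F',np.round(s['ft_force'],1),'q',np.round(s['joint_pos'],2))
ya=np.degrees(np.arctan2(M[1,1],M[0,1]));dy=(a-ya+180)%360-180
print('world',P.round(4),'tool delta',(M.T@(np.array([*P,z])-s['tcp_pos'])).round(4),'yaw now',ya.round(1),'rz',-np.radians(dy).round(3))
E
python3 d.py -0.0503 0.110 0.12 83 b
```

```text
t 0.3 tcp [0.1572 0.527  0.231 ] F [-0.   0.5 -0.9] q [ 1.28  0.09  0.18  1.66 -0.    1.57]
world [0.4908 0.0702] tool delta [-0.4502 -0.3424  0.1112] yaw now 73.4 rz -0.456
```

Careful with the scale: shifts go in shares of 0.5 m and turns go in shares of pi rad. That gives: -0.0375 m / 0.5 = -0.075, -0.0285 m / 0.5 = -0.057.

```bash
python3 shift.py '[[[-0.075,-0.057,0],[0,0,0],0.045],[[-0.075,-0.057,0],[0,0,0],0.045],[[-0.075,-0.057,0],[0,0,0],0.045],[[-0.075,-0.057,0],[0,0,0],0.045],[[-0.075,-0.057,0],[0,0,0],0.045],[[-0.075,-0.057,0],[0,0,0],0.045],[[-0.075,-0.057,0],[0,0,0],0.045],[[-0.075,-0.057,0],[0,0,0],0.045],[[-0.075,-0.057,0],[0,0,0],0.045],[[-0.075,-0.057,0],[0,0,0],0.045]]'
python3 shift.py '[[[-0.075,-0.057,0],[0,0,0],0.045],[[-0.075,-0.057,0],[0,0,0],0.045],[[0,0,0.06],[0,0,-0.0363],0.045],[[0,0,0.06],[0,0,-0.0363],0.045],[[0,0,0.06],[0,0,-0.0363],0.045],[[0,0,0.04],[0,0,-0.0363],0.045],[[0,0,0],[0,0,0],0.045]]'
python3 d.py -0.0503 0.110 0.12 83 b
```

```text
time_s: 1.3
tcp_pos: [0.4359, 0.145, 0.2315]
ee_rot: [0.144, 0.99, 0.0, 0.0]
ft_force: [0.5, 0.9, 0.5]
grip_width: 0.0452
gripper_force: 0.0
time_s: 2.0
tcp_pos: [0.4891, 0.0704, 0.1185]
ee_rot: [-0.084, 0.996, -0.0, -0.002]
ft_force: [-1.1, 0.1, 0.9]
grip_width: 0.045
gripper_force: 0.0
t 2.0 tcp [0.4891 0.0704 0.1185] F [-1.1  0.1  0.9] q [ 0.14 -0.05 -0.19  1.45 -0.   -0.02]
world [0.4908 0.0702] tool delta [-0.0016 -0.0005 -0.0016] yaw now 99.6 rz 0.001
```

```bash
python3 shift.py '[[[-0.0032,-0.001,0.06],[0,0,0],0.045],[[0,0,0.065],[0,0,0],0.045],[[0,0,0],[0,0,0],0.045],[[0,0,0],[0,0,0],0.01],[[0,0,0],[0,0,0],0.01],[[0,0,0],[0,0,0],0.01],[[0,0,0],[0,0,0],0.01],[[0,0,0],[0,0,0],0.01]]' 20
python3 d.py 0 0.1045 0.056 83 b
```

```text
time_s: 2.8
tcp_pos: [0.4935, 0.0707, 0.0611]
ee_rot: [-0.083, 0.997, 0.0, 0.002]
ft_force: [-1.8, 0.2, 7.2]
grip_width: 0.0107
gripper_force: 19.6
t 2.8 tcp [0.4935 0.0707 0.0611] F [-1.8  0.2  7.2] q [ 0.14 -0.04 -0.28  1.33  0.   -0.02]
world [0.5405 0.0792] tool delta [-0.0478  0.0006  0.0053] yaw now 99.5 rz -0.001
```

To row units: -0.005 m / 0.5 = -0.01, -0.00025 m / 0.5 = -0.0005, -0.1 rad / 3.1416 = -0.0318.

```bash
python3 shift.py '[[[-0.0005,-0.01,0],[0,0,-0.0318],0.01],[[-0.0005,-0.01,0],[0,0,-0.0318],0.01],[[-0.0005,-0.01,0],[0,0,-0.0318],0.01],[[-0.0005,-0.01,0],[0,0,-0.0318],0.01],[[-0.0005,-0.01,0],[0,0,-0.0318],0.01],[[-0.0005,-0.01,0],[0,0,-0.0318],0.01],[[-0.0005,-0.01,0],[0,0,-0.0318],0.01],[[-0.0005,-0.01,0],[0,0,-0.0318],0.01],[[-0.0005,-0.01,0],[0,0,-0.0318],0.01],[[0,0,0],[0,0,0],0.01]]'
python3 d.py 0 0.1045 0.056 83 b
python3 - <<'E'
from h import *
a=shot('top')['img'][205:360,230:450,::-1];b=shot('scene')['img'][190:310,230:440,::-1]
a=cv2.resize(a,(560,395));b=cv2.resize(b,(560,320))[:205]
cv2.imwrite('pics/t1.png',np.vstack([a,b]))
E
```

```text
time_s: 3.8
tcp_pos: [0.5198, 0.0364, 0.0612]
ee_rot: [-0.51, 0.86, 0.0, 0.003]
ft_force: [3.0, 8.9, 4.2]
grip_width: 0.0106
gripper_force: 19.5
t 3.8 tcp [0.5198 0.0364 0.0612] F [3.  8.9 4.2] q [ 0.07  0.02 -0.23  1.32  0.   -1.  ]
world [0.5405 0.0792] tool delta [-0.0475  0.0023  0.0054] yaw now 151.3 rz 0.904
```

View pics/t1.png

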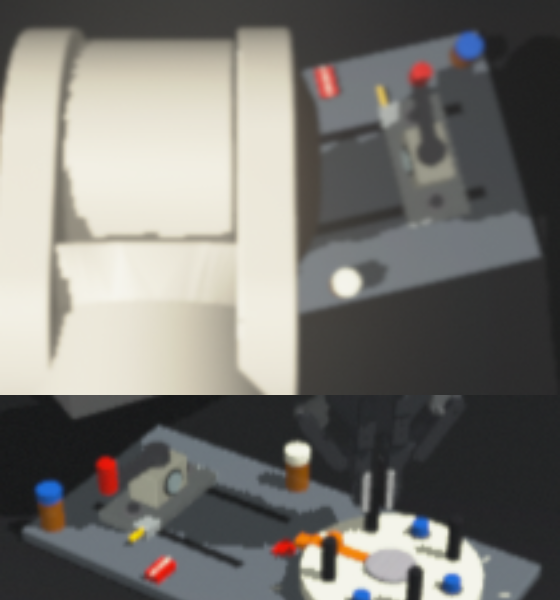

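The scene crop shows the flag at about (300,540), next to the arrowhead at (285,547). I'll release, move over the reader and measure.

To row units: -0.05 m / 0.5 = -0.1, -0.04 m / 0.5 = -0.08.

```bash
python3 shift.py '[[[0,0,0],[0,0,0],0.045],[[0,0,0],[0,0,0],0.045],[[0,0,0],[0,0,0],0.045],[[0,0,0],[0,0,0],0.045],[[0,0,-0.08],[0,0,0],0.065],[[0,0,-0.1],[0,0,0],0.065],[[0,0,0],[0,0,0],0.065]]'
python3 d.py 0 -0.117 0.15 90 b
```

```text
time_s: 4.6
tcp_pos: [0.5199, 0.035, 0.1554]
ee_rot: [-0.508, 0.861, -0.002, 0.004]
ft_force: [1.2, 0.8, -0.7]
grip_width: 0.0649
gripper_force: 0.0
t 4.6 tcp [0.5199 0.035  0.1554] F [ 1.2  0.8 -0.7] q [ 0.07 -0.01 -0.07  1.5  -0.   -1.  ]
world [ 0.6036 -0.1331] tool delta [ 0.1067 -0.1545  0.0061] yaw now 151.1 rz 0.777
```

To row units: -0.0386 m / 0.5 = -0.0772, 0.0267 m / 0.5 = 0.0534, 0.13 rad / 3.1416 = 0.0414.

```bash
python3 shift.py '[[[0.0534,-0.0772,0],[0,0,0],0.065],[[0.0534,-0.0772,0],[0,0,0],0.065],[[0.0534,-0.0772,0],[0,0,0],0.065],[[0.0534,-0.0772,0],[0,0,0],0.065],[[0,0,0],[0,0,0.0414],0.065],[[0,0,0],[0,0,0.0414],0.065],[[0,0,0],[0,0,0.0414],0.065],[[0,0,0],[0,0,0.0414],0.065],[[0,0,0],[0,0,0.0414],0.065],[[0,0,0],[0,0,0.0404],0.065]]'
python3 shift.py '[[[0,0,0],[0,0,0],0.065]]' |tail -1
python3 d.py 0 -0.117 0.15 90 b
cat > car.py <<'E'
from geo import *
T=0.2886;O=np.array([0.57029,-0.02095]);R=np.array([[np.cos(T),-np.sin(T)],[np.sin(T),np.cos(T)]])
for n in('top','scene'):
    c=shot(n);hsv=cv2.cvtColor(c['img'],cv2.COLOR_RGB2HSV);m=cv2.inRange(hsv,(7,120,90),(21,255,255))
    hu=proj(c,[*(O+R@[0,.1045]),.036]);yy,xx=np.nonzero(m);k=np.hypot(xx-hu[0],yy-hu[1])<60
    P=np.array([R.T@(ray(c,(x,y),.036)[:2]-O) for x,y in zip(xx[k],yy[k])])-[0,.1045]
    r=np.hypot(*P.T);P=P[(r<.09)];r=np.hypot(*P.T)
    print(n,len(P),'max r',r.max(),'mean',P.mean(0).round(4),'outer',P[r>.068].mean(0).round(4),'flag ang off deg',np.degrees(np.arctan2(P.mean(0)[0],-P.mean(0)[1])).round(2))
    m=cv2.inRange(hsv,(0,140,90),(6,255,255));ap=proj(c,[*(O+R@[0,.012]),.012]);yy,xx=np.nonzero(m);k=np.hypot(xx-ap[0],yy-ap[1])<10
    Q=np.array([R.T@(ray(c,(x,y),.0125)[:2]-O) for x,y in zip(xx[k],yy[k])]);print(' arrow mean',Q.mean(0).round(4) if len(Q) else None)
E
python3 car.py
```

```text
time_s: 5.6
tcp_pos: [0.601, -0.1333, 0.1486]
ee_rot: [-0.141, 0.99, 0.0, -0.0]
ft_force: [-0.9, -0.0, 0.6]
grip_width: 0.065
gripper_force: 0.0
gripper_force: 0.0
t 5.7 tcp [ 0.601  -0.1333  0.1487] F [ 0.1 -1.  -0. ] q [-0.22  0.23  0.18  1.52 -0.   -0.51]
world [ 0.6036 -0.1331] tool delta [-0.0026 -0.0006 -0.0013] yaw now 106.5 rz -0.001
top 168 max r 0.08270012856836899 mean [ 0.0026 -0.0538] outer [ 0.0031 -0.0754] flag ang off deg 2.78
 arrow mean [0.0011 0.0076]
scene 103 max r 0.07989210863992018 mean [ 0.0012 -0.0528] outer [ 0.0075 -0.0735] flag ang off deg 1.34
 arrow mean [-0.0021  0.0078]
```

Run:
```python
from h import *
c=shot('top');s=shot('scene')
a=cv2.resize(c['img'][240:340,240:350,::-1],(640,582)[:2],interpolation=cv2.INTER_CUBIC)
cv2.imwrite('pics/t2.png',a)
```

```text
(no output)
```

View pics/t2.png

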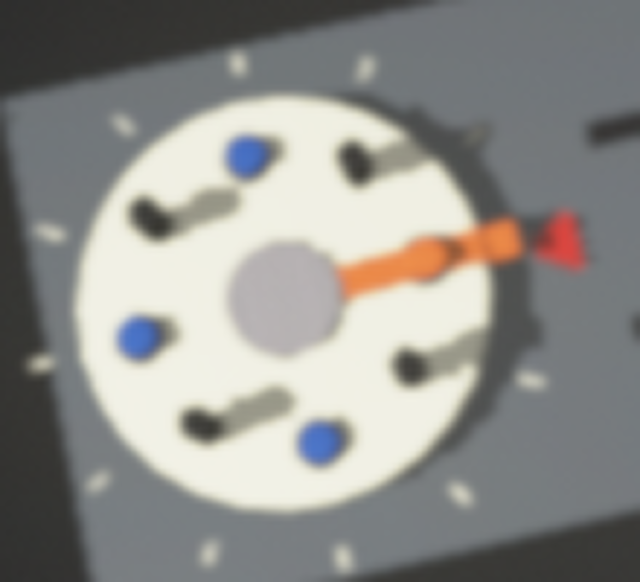

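Run:
```python
from h import *
T=0.2886;O=np.array([0.57029,-0.02095]);R=np.array([[np.cos(T),-np.sin(T)],[np.sin(T),np.cos(T)]])
c=shot('top')
f=lambda p,z:R.T@(ray(c,(p[0]/5.82+240-.41,p[1]/5.82+240-.41),z)[:2]-O)
for n,p,z in(('tip',(522,238),.033),('apex',(536,243),.012),('abase',(579,239),.012),('co',(430,257),.047),('c1',(246,157),.047),('c2',(138,338),.047),('c3',(320,442),.047),('disc',(284,304),.036)):print(n,f(p,z).round(4))
h=sum(f(p,.047) for p in((430,257),(246,157),(138,338),(320,442)))/4
d=f((430,257),.047)-f((138,338),.047);e=f((246,157),.047)-f((320,442),.047)
print(h,np.degrees(np.arctan2(d[0],-d[1])),np.degrees(np.arctan2(e[1],e[0])))
```

```text
tip [0.0027 0.0214]
apex [0.0025 0.0164]
abase [0.0005 0.0015]
co [0.0016 0.0534]
c1 [0.0485 0.1068]
c2 [-0.0031  0.1541]
c3 [-0.05   0.102]
disc [-0.0016  0.105 ]
[-0.00075409  0.10407118] 2.6871227009368592 2.754296313091319
```

To row units: 0.03 m / 0.5 = 0.06, -0.0026 m / 0.5 = -0.0052.

```bash
python3 shift.py '[[[-0.0052,-0.0012,0.06],[0,0,0],0.065],[[0,0,0.06],[0,0,0],0.065],[[0,0,0.06],[0,0,0],0.065],[[0,0,0.049],[0,0,0],0.065],[[0,0,0],[0,0,0],0.065],[[0,0,0],[0,0,0],0.065]]'
python3 d.py 0 -0.117 0.034 90 b
python3 - <<'E'
from h import *
s=shot('scene')
cv2.imwrite('pics/s3.png',cv2.resize(s['img'][150:290,220:380,::-1],(640,560),interpolation=cv2.INTER_CUBIC))
E
```

```text
time_s: 6.55
tcp_pos: [0.6037, -0.133, 0.0348]
ee_rot: [-0.144, 0.99, 0.0, -0.0]
ft_force: [0.1, -0.2, 2.0]
grip_width: 0.0648
gripper_force: 0.0
t 6.55 tcp [ 0.6037 -0.133   0.0348] F [ 0.1 -0.2  2. ] q [-0.22  0.26 -0.01  1.3  -0.   -0.51]
world [ 0.6036 -0.1331] tool delta [ 0.0001 -0.0001  0.0008] yaw now 106.6 rz 0.001
```

View pics/s3.png

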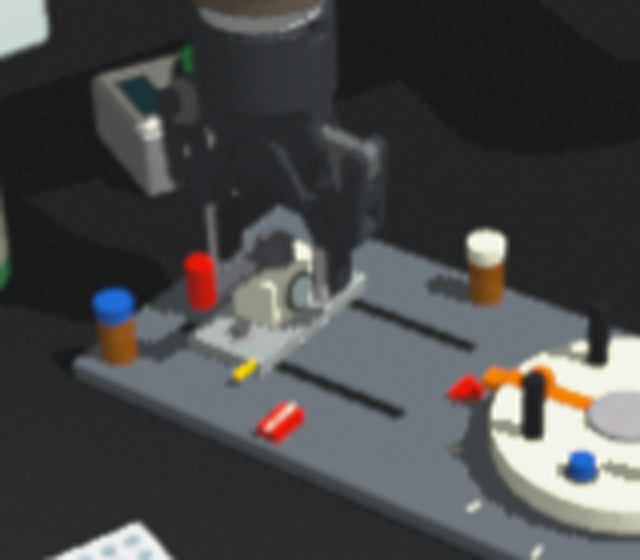

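The fingers straddle the housing; the pointer at (245,369) and the clip at (281,420) are visible and clear. Next I close and push by about 36 mm.

To row units: 0.004 m / 0.5 = 0.008.

```bash
python3 shift.py '[[[0,0,0],[0,0,0],0.025],[[0,0,0],[0,0,0],0.025],[[0,0,0],[0,0,0],0.025],[[0,0,0],[0,0,0],0.025],[[0,0,0],[0,0,0],0.025]]' 20
python3 shift.py '[[[0,0.008,0],[0,0,0],0.025],[[0,0.008,0],[0,0,0],0.025],[[0,0.008,0],[0,0,0],0.025],[[0,0.008,0],[0,0,0],0.025],[[0,0.008,0],[0,0,0],0.025],[[0,0.008,0],[0,0,0],0.025],[[0,0.008,0],[0,0,0],0.025],[[0,0.008,0],[0,0,0],0.025],[[0,0.008,0],[0,0,0],0.025],[[0,0,0],[0,0,0],0.025]]'
cat > rd.py <<'E'
from geo import *
T=0.2886;O=np.array([0.57029,-0.02095]);R=np.array([[np.cos(T),-np.sin(T)],[np.sin(T),np.cos(T)]])
for n in('top','scene'):
    c=shot(n);hsv=cv2.cvtColor(c['img'],cv2.COLOR_RGB2HSV)
    def pts(lo,hi,z,ctr,rad):
        yy,xx=np.nonzero(cv2.inRange(hsv,lo,hi))
        P=np.array([R.T@(ray(c,(x,y),z)[:2]-O) for x,y in zip(xx,yy) if 200<x<450 and 200<y<300]).reshape(-1,2)
        return P[(abs(P-ctr)<rad).all(1)] if len(P) else P
    y=pts((20,100,70),(36,255,255),.021,[.06,-.07],[.025,.05]);r=pts((0,120,70),(8,255,255),.019,[.079,-.056],[.02,.016])
    print(n,'ptr',len(y),y.mean(0).round(4) if len(y) else '',' clip',len(r),((r.max(0)+r.min(0))/2).round(4) if len(r) else '',r.mean(0).round(4) if len(r) else '')
E
python3 rd.py
```

```text
time_s: 7.1
tcp_pos: [0.6044, -0.1333, 0.0357]
ee_rot: [-0.144, 0.99, -0.0, 0.001]
ft_force: [-0.4, 0.2, 5.4]
grip_width: 0.0292
gripper_force: 21.9
time_s: 8.1
tcp_pos: [0.5942, -0.0994, 0.0356]
ee_rot: [-0.144, 0.99, -0.001, 0.001]
ft_force: [1.3, -4.2, 5.6]
grip_width: 0.0294
gripper_force: 21.9
top ptr 18 [ 0.0581 -0.0619]  clip 53 [ 0.0798 -0.0566] [ 0.0795 -0.0564]
scene ptr 20 [ 0.058  -0.0608]  clip 61 [ 0.0816 -0.054 ] [ 0.0823 -0.0535]
```

To row units: 0.003 m / 0.5 = 0.006.

```bash
python3 shift.py '[[[0,0.006,0],[0,0,0],0.025],[[0,0.006,0],[0,0,0],0.025],[[0,0,0],[0,0,0],0.025],[[0,0,0],[0,0,0],0.025]]'; python3 rd.py
python3 - <<'E'
from h import *
s=shot('scene')['img'][225:265,265:325,::-1];c=shot('top')['img'][215:260,335:395,::-1]
cv2.imwrite('pics/s4.png',np.vstack([cv2.resize(s,(450,300),interpolation=cv2.INTER_CUBIC),cv2.resize(c,(450,300))]))
E
```

```text
time_s: 8.6
tcp_pos: [0.5925, -0.0938, 0.0356]
ee_rot: [-0.144, 0.99, -0.001, 0.001]
ft_force: [-0.5, -5.6, 5.8]
grip_width: 0.0292
gripper_force: 21.9
top ptr 15 [ 0.0583 -0.056 ]  clip 54 [ 0.0796 -0.0568] [ 0.0793 -0.0567]
scene ptr 18 [ 0.0581 -0.055 ]  clip 62 [ 0.0812 -0.0542] [ 0.0823 -0.0537]
```

View pics/s4.png

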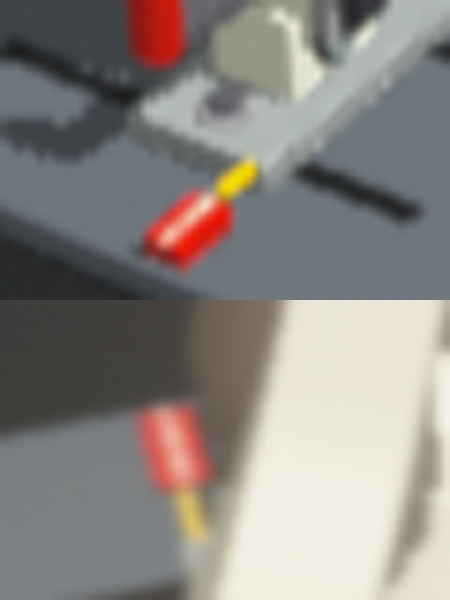

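The views show the pointer in line with the clip's white line: scene crop (238,178) meets (190,222), and the top crop agrees. Releasing.

To row units: -0.045 m / 0.5 = -0.09, -0.03 m / 0.5 = -0.06.

```bash
python3 shift.py '[[[0,0,0],[0,0,0],0.06],[[0,0,0],[0,0,0],0.06],[[0,0,0],[0,0,0],0.06],[[0,0,0],[0,0,0],0.06],[[0,0,-0.06],[0,0,0],0.06],[[0,0,-0.09],[0,0,0],0.06],[[0,0,-0.09],[0,0,0],0.06],[[0,0,0],[0,0,0],0.03]]'
python3 rd.py;  python3 d.py 0.058 -0.0785 0.066 90 b
python3 - <<'E'
from h import *
T=0.2886;O=np.array([0.57029,-0.02095]);R=np.array([[np.cos(T),-np.sin(T)],[np.sin(T),np.cos(T)]])
c=shot('scene');hsv=cv2.cvtColor(c['img'],cv2.COLOR_RGB2HSV)
k,l,st,ce=cv2.connectedComponentsWithStats(cv2.inRange(hsv,(0,140,60),(6,255,255)))
for i in range(1,k):
    if 240<ce[i][0]<340 and 190<ce[i][1]<260 and st[i,4]>20: print(st[i],ce[i],R.T@(ray(c,ce[i],.069)[:2]-O),R.T@(ray(c,(st[i,0]+st[i,2]/2-.5,st[i,1]+2.5),.083)[:2]-O))
E
```

```text
time_s: 9.6
tcp_pos: [0.594, -0.093, 0.1613]
ee_rot: [-0.144, 0.99, -0.001, 0.004]
ft_force: [0.3, -0.3, -0.9]
grip_width: 0.0466
gripper_force: 0.0
top ptr 18 [ 0.0575 -0.0559]  clip 59 [ 0.0796 -0.0566] [ 0.0791 -0.0565]
scene ptr 18 [ 0.0581 -0.055 ]  clip 62 [ 0.0814 -0.0542] [ 0.0823 -0.0536]
t 9.7 tcp [ 0.5924 -0.0928  0.1554] F [ 0.2 -0.  -1.5] q [-0.16  0.19  0.14  1.52  0.   -0.44]
world [ 0.6482 -0.0797] tool delta [-0.0571 -0.0033  0.0895] yaw now 106.6 rz 0.001
[282 220   8  14  88] [285.5        226.31818182] [ 0.057902   -0.07982126] [ 0.06226218 -0.0754453 ]
[332 244   9   6  38] [336.39473684 246.94736842] [0.05875296 0.04694526] [0.07306314 0.05524724]
[285 251  11  10  54] [290.14814815 255.51851852] [ 0.12997417 -0.01326888] [ 0.13869922 -0.00609673]
```

To row units: 0.03 m / 0.5 = 0.06, 0.0295 m / 0.5 = 0.059.

```bash
python3 shift.py '[[[-0.057,-0.0032,0],[0,0,0],0.036],[[-0.057,-0.0032,0],[0,0,0],0.036],[[0,0,0],[0,0,0],0.036],[[0,0,0.06],[0,0,0],0.036],[[0,0,0.06],[0,0,0],0.036],[[0,0,0.059],[0,0,0],0.036],[[0,0,0],[0,0,0],0.036],[[0,0,0],[0,0,0],0.036]]'
python3 d.py 0.058 -0.0785 0.066 90 b
```

```text
time_s: 10.55
tcp_pos: [0.6463, -0.0796, 0.0642]
ee_rot: [-0.144, 0.99, 0.0, -0.001]
ft_force: [-0.1, -0.3, 1.4]
grip_width: 0.0361
gripper_force: 0.0
t 10.55 tcp [ 0.6463 -0.0796  0.0642] F [-0.1 -0.3  1.4] q [-0.12  0.33  0.14  1.38 -0.   -0.41]
world [ 0.6482 -0.0797] tool delta [-0.0018 -0.0007 -0.0018] yaw now 106.6 rz 0.001
```

To row units: -0.0087 m / 0.5 = -0.0174, -0.001 m / 0.5 = -0.002, 0.15 rad / 3.1416 = 0.0477.

```bash
python3 shift.py '[[[0.0012,-0.0174,-0.002],[0,0,0.0477],0.036],[[0.0012,-0.0174,0],[0,0,0.0477],0.036],[[0.0012,-0.0174,0],[0,0,0.0477],0.036],[[0.0012,-0.0174,0],[0,0,0.0477],0.036],[[0.0012,-0.0174,0],[0,0,0.0477],0.036],[[0.0012,-0.0174,0],[0,0,0.0477],0.036],[[0.0012,-0.0174,0],[0,0,0.0477],0.036],[[0.0012,-0.0174,0],[0,0,0.0477],0.036],[[0.0012,-0.0174,0],[0,0,0.0477],0.036],[[0,0,0],[0,0,0],0.036]]'
python3 d.py 0 -0.134 0.066 0 b; python3 rd.py
```

```text
time_s: 11.55
tcp_pos: [0.6206, -0.1478, 0.0681]
ee_rot: [0.507, 0.862, 0.0, 0.001]
ft_force: [0.1, 0.8, 0.2]
grip_width: 0.0361
gripper_force: 0.0
t 11.55 tcp [ 0.6206 -0.1478  0.0681] F [0.1 0.8 0.2] q [-0.23  0.29  0.1   1.37 -0.    0.83]
world [ 0.6084 -0.1494] tool delta [ 0.0045 -0.0114  0.0021] yaw now 29.0 rz 0.218
top ptr 17 [ 0.0584 -0.056 ]  clip 61 [ 0.0791 -0.0566] [ 0.0787 -0.0566]
scene ptr 18 [ 0.0581 -0.055 ]  clip 65 [ 0.0814 -0.0542] [ 0.0824 -0.0537]
```

To row units: -0.006 m / 0.5 = -0.012, -0.003 m / 0.5 = -0.006, 0.11 rad / 3.1416 = 0.035.

```bash
python3 shift.py '[[[0.0044,-0.012,0],[0,0,0.035],0.036],[[0.0046,-0.012,0],[0,0,0.0344],0.036],[[0,-0.006,0],[0,0,0],0.036],[[0,-0.006,0],[0,0,0],0.036],[[0,0,0],[0,0,0],0.036]]'
python3 shift.py '[[[0,-0.004,0],[0,0,0],0.036],[[0,-0.004,0],[0,0,0],0.036],[[0,0,0],[0,0,0],0.036]]'
python3 d.py 0 -0.134 0.066 0 b
```

```text
time_s: 12.15
tcp_pos: [0.6019, -0.1501, 0.0661]
ee_rot: [0.595, 0.804, 0.0, 0.0]
ft_force: [0.9, 0.5, 0.1]
grip_width: 0.0361
gripper_force: 0.1
time_s: 12.45
tcp_pos: [0.5988, -0.151, 0.0659]
ee_rot: [0.596, 0.803, 0.001, 0.001]
ft_force: [5.9, 0.3, -2.1]
grip_width: 0.0358
gripper_force: 3.0
t 12.45 tcp [ 0.5988 -0.151   0.0659] F [ 5.9  0.3 -2.1] q [-0.25  0.24  0.04  1.36  0.    1.03]
world [ 0.6084 -0.1494] tool delta [-0.0012  0.0096 -0.    ] yaw now 16.8 rz 0.005
```

To row units: -0.0015 m / 0.5 = -0.003.

```bash
python3 shift.py '[[[0,-0.003,0],[0,0,0],0.036],[[0,0,0],[0,0,0],0.036],[[0,0,0],[0,0,0],0.036]]' | grep ft; python3 shift.py '[[[0,0.01,0],[0,0,0],0.036],[[0,0.014,0],[0,0,0],0.036],[[0,0,-0.06],[0,0,0],0.036],[[0,0,-0.08],[0,0,0],0],[[0,0,-0.08],[0,0,0],0],[[0,0,0],[0,0,0],0]]'
python3 d.py 0.5052 -0.3430 0.12 16.8; python3 rd.py
```

```text
ft_force: [10.4, 2.2, -2.9]
time_s: 13.35
tcp_pos: [0.6099, -0.1486, 0.1819]
ee_rot: [0.597, 0.803, 0.001, 0.004]
ft_force: [0.6, 0.4, 0.4]
grip_width: 0.0003
gripper_force: 0.0
t 13.35 tcp [ 0.6099 -0.1486  0.1819] F [0.6 0.4 0.4] q [-0.24  0.26  0.27  1.58 -0.    1.04]
world [ 0.5052 -0.343 ] tool delta [-0.1557 -0.1567  0.0615] yaw now 16.8 rz -0.001
top ptr 16 [ 0.0581 -0.0562]  clip 63 [ 0.0791 -0.0566] [ 0.0789 -0.0565]
scene ptr 18 [ 0.0581 -0.055 ]  clip 61 [ 0.081  -0.0542] [ 0.082  -0.0534]
```

```bash
python3 - <<'E'
from h import *
c=shot('top');s=shot('scene')
for z in(.055,.06,.065,.07): print(z,ray(c,(504.9,320),z).round(4),ray(s,(272,162.8),z).round(4))
hsv=cv2.cvtColor(s['img'],cv2.COLOR_RGB2HSV)
T=0.2886;O=np.array([0.57029,-0.02095]);R=np.array([[np.cos(T),-np.sin(T)],[np.sin(T),np.cos(T)]])
k,l,st,ce=cv2.connectedComponentsWithStats(cv2.inRange(hsv,(0,140,60),(6,255,255)))
for i in range(1,k):
    if 220<ce[i][0]<340 and 180<ce[i][1]<240 and st[i,4]>20: print(st[i],R.T@(ray(s,ce[i],.069)[:2]-O))
E
python3 car.py
```

```text
0.055 [ 0.5102 -0.3374  0.055 ] [ 0.4981 -0.3495  0.055 ]
0.06 [ 0.5098 -0.3354  0.06  ] [ 0.5031 -0.3416  0.06  ]
0.065 [ 0.5095 -0.3335  0.065 ] [ 0.5081 -0.3337  0.065 ]
0.07 [ 0.5092 -0.3316  0.07  ] [ 0.5131 -0.3258  0.07  ]
[278 199   8  13  84] [-0.00374896 -0.13754361]
top 169 max r 0.08270012856836899 mean [ 0.0026 -0.0536] outer [ 0.0031 -0.0754] flag ang off deg 2.75
 arrow mean [0.0011 0.0076]
scene 103 max r 0.07989210863992018 mean [ 0.0012 -0.0528] outer [ 0.0075 -0.0735] flag ang off deg 1.34
 arrow mean [-0.0021  0.0078]
```

To row units: 0.04 m / 0.5 = 0.08, -0.03 m / 0.5 = -0.06.

```bash
python3 shift.py '[[[-0.06,-0.058,0],[0,0,0],0],[[-0.06,-0.058,0],[0,0,0],0],[[-0.06,-0.058,0],[0,0,0],0],[[-0.06,-0.058,0],[0,0,0],0],[[-0.058,-0.058,0],[0,0,0],0],[[0,0,0.08],[0,0,0],0],[[0,0,0.08],[0,0,0],0],[[0,0,0],[0,0,0],0]]'; python3 d.py 0.5095 -0.334 0.075 16.8
```

```text
time_s: 14.45
tcp_pos: [0.5088, -0.3311, 0.089]
ee_rot: [0.597, 0.802, -0.0, -0.005]
ft_force: [-1.1, 0.5, 0.0]
grip_width: 0.0
gripper_force: 0.0
t 14.45 tcp [ 0.5088 -0.3311  0.089 ] F [-1.1  0.5  0. ] q [-0.58  0.23  0.06  1.41 -0.    0.7 ]
world [ 0.5095 -0.334 ] tool delta [-0.0031 -0.      0.014 ] yaw now 16.7 rz -0.002
```

To row units: 0.01 m / 0.5 = 0.02, 0.006 m / 0.5 = 0.012.

```bash
python3 shift.py '[[[-0.006,0,0.02],[0,0,0],0],[[0,0,0.012],[0,0,0],0],[[0,0,0.006],[0,0,0],0],[[0,0,0],[0,0,0],0]]'; python3 shift.py '[[[0,0,0.006],[0,0,0],0],[[0,0,0.004],[0,0,0],0],[[0,0,0],[0,0,0],0]]'
```

```text
time_s: 14.85
tcp_pos: [0.5134, -0.3355, 0.0775]
ee_rot: [0.597, 0.803, 0.0, 0.0]
ft_force: [-0.0, 0.2, -0.4]
grip_width: 0.0
gripper_force: 0.0
time_s: 15.15
tcp_pos: [0.5129, -0.3354, 0.0717]
ee_rot: [0.597, 0.802, -0.0, -0.0]
ft_force: [0.0, 0.3, -0.6]
grip_width: 0.0003
gripper_force: 0.0
```

To row units: 0.003 m / 0.5 = 0.006, 0.002 m / 0.5 = 0.004.

```bash
for i in 1; do python3 shift.py '[[[0.004,-0.002,0.006],[0,0,0],0],[[0,0,0.006],[0,0,0],0],[[0,0,0],[0,0,0],0]]'|egrep 'tcp|ft'; python3 shift.py '[[[0,0,0.006],[0,0,0],0],[[0,0,0.002],[0,0,0],0],[[0,0,0],[0,0,0],0]]'|egrep 'tcp|ft';done
```

```text
tcp_pos: [0.5113, -0.3337, 0.0655]
ft_force: [-0.6, 2.0, 2.6]
tcp_pos: [0.5115, -0.3339, 0.0619]
ft_force: [0.1, 1.5, 4.4]
```

Careful with the scale: shifts go in shares of 0.5 m and turns go in shares of pi rad. That gives: 0.003 m / 0.5 = 0.006, 0.002 m / 0.5 = 0.004.

```bash
python3 shift.py '[[[0,0,0.006],[0,0,0],0],[[0,0,0.004],[0,0,0],0],[[0,0,0],[0,0,0],0]]'|egrep 'tcp|ft'; python3 shift.py '[[[0,0,0.004],[0,0,0],0],[[0,0,0],[0,0,0],0],[[0,0,0],[0,0,0],0]]'|egrep 'tcp|ft'
```

```text
tcp_pos: [0.5117, -0.334, 0.0607]
ft_force: [-9.7, 6.5, 28.2]
tcp_pos: [0.5118, -0.3341, 0.0604]
ft_force: [-14.1, 9.6, 39.6]
```

Force rose steeply, so the button has bottomed out. I'll lift off and check everything before handing in.

To row units: -0.04 m / 0.5 = -0.08, -0.03 m / 0.5 = -0.06.

```bash
python3 shift.py '[[[0,0,-0.06],[0,0,0],0],[[0,0,-0.08],[0,0,0],0],[[0,0,-0.08],[0,0,0],0],[[0,0,0],[0,0,0],0],[[0,0,0],[0,0,0],0]]'|egrep 'time|tcp|ft'; python3 rd.py; python3 car.py
python3 - <<'E'
from h import *
save(shot('scene'),'fin.png')
E
```

```text
time_s: 16.85
tcp_pos: [0.5119, -0.3343, 0.1655]
ft_force: [-1.0, -0.5, -0.4]
top ptr 16 [ 0.0581 -0.0562]  clip 48 [ 0.0791 -0.0566] [ 0.0793 -0.0565]
scene ptr 18 [ 0.0581 -0.055 ]  clip 60 [ 0.081 -0.054] [ 0.0819 -0.0535]
top 160 max r 0.08220032841224803 mean [ 0.0026 -0.0541] outer [ 0.003  -0.0753] flag ang off deg 2.72
 arrow mean [0.0008 0.0077]
scene 103 max r 0.07989210863992018 mean [ 0.0012 -0.0528] outer [ 0.0075 -0.0735] flag ang off deg 1.34
 arrow mean [-0.0021  0.0078]
```

View pics/fin.png

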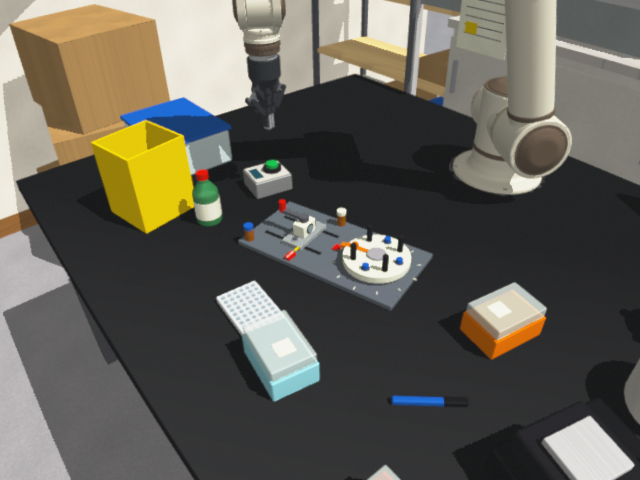

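The final picture shows the flag at the arrowhead (345,246), the pointer on the clip (293,250), the knob swung back (282,204), the button up (272,164) and the bystanders where they were.

```bash
python3 -c "
from station import ctrl
print(ctrl.job_done())"
```

```text
the job is handed in; nothing more can be done
None
```

I handed the job in after about 17 s of robot time with all four steps done in order. By camera the flag is roughly 2–4 mm off the arrowhead's line (7 mm allowed) and the pointer within about 1.5 mm of the clip line (4 mm allowed); the clamp is at its stop, the button was pressed fully and is up again, and no verdict was returned.

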